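Re-rack the finishing goods in reverse order

ROBOT

A 6-joint arm with a two-finger parallel gripper is mounted at the origin on a cart in front of the work surface, level with it; the furniture and walls round the work are solid. World frame = base frame: x ahead of the robot, y to its left, z up, the work surface at z = 0. Lengths are in m, angles in rad, forces in N, time in s.
With the tool pointing down it reaches from about 0.4 to 0.825 m from the base axis. Payload 7 kg.
Tool frame: the origin (TCP) lies between the finger pads; the fingertips stand 22 mm ahead of it and the grasp point (between the pads) lies 3 mm ahead of it; z points along the fingers, y is the direction in which the jaws open and shut (so a half turn about z gives the same grasp; the last joint's range is limited). The gripper opens to 88 mm and grips with 3 to 60 N. Pads are 19 mm wide; open, the fingers measure 130 mm over their backs; the gripper's body (78 mm by 193 mm) begins 47 mm behind the grasp point.
Start: joints at [1.415, 0.359, 0.012, 0, -1.224, -0.288], TCP at [0.29, 0.61, 0.249] pointing down, gripper open.
Joint ranges: [-3.07, 3.07], [-1.43, 2.12], [-1.02, 1.25], [-3.03, 1.67], [-3.05, -0], [-3.03, 3.03]. Speed limits (rad/s): [2.39, 2.39, 3.01, 3.14, 3.14, 3.14].

INTERFACE

Orientations are given as [roll, pitch, yaw] about the fixed x, y, z axes, in that order (R = Rz(yaw) Ry(pitch) Rx(roll)).
In Python, from station import * gives the robot as it stands. The module is installed in compiled form; this text tells all that it offers.
- The arm moves only by the tool move_arm, never from a script. Its argument "rows" is a list of rows, each an object with "delta_rot": the turn, a rotation vector about the world's x, y, z in degrees, a list of three; "delta_pos": the shift along the world's x, y, z in cm, a list of three; "hand": the finger opening in cm, from 0 to 8.76. A call has exactly 10 rows; each row shifts and turns the commanded pose from where the row before left it; what a row does not reach is not made up. A row lasts 1/10 s, in which the tool goes at most 50 mm and 8.59 degrees, less where a joint would pass 70% of its speed; a pose out of reach is approached as far as the arm can. A call is refused whole if a number of a shift passes 5 or a number of a turn 8.59, either way. A call with a gripper value outside its range is refused whole. The fingers move at their own pace and stop on an object; "force" is the grip in N (left out, the last holds). Time passes only in rows, so rows that do not move let the fingers close, or fill a call up. It gives the time, the measured TCP pose, the force and the opening at its end, in the units of the state.
- get_state(): the state, without advancing time (a new reading comes with each control period).
- grab_frame(name): name is "side" or "top" or "wrist"; returns the picture (400x640x3 uint8, blue, green, red); there is no depth.
- camera_info(name): a dict with "camera_matrix" (3x3 intrinsics, pixels), "world_from_camera" (4x4, takes a point from camera to world coordinates); the wrist camera has in their place "T_tool_cam" (4x4, takes a point from camera to tool coordinates, whose origin is the TCP and whose axes are the flange's). Camera axes: x right, y down, z forward; pixel columns grow to the right and rows downward; lengths in m; the calibration is good to about 2 mm. A picture is of the moment at which its call begins: read the wrist's pose just before it. camera_info takes no time and is no camera call.
- job_done(): hands the job in, once; it reports no verdict.
The state is a dict: "t": time; "q": joint angles; "qd": joint speeds; "joint_efforts": joint torques, N m; "eef_pos": TCP position; "ee_rot": TCP orientation; "force": force on the tool from outside, world axes, zero at the start; "moment": the same for the moment, N m; "width": finger opening in m.
Only numpy, scipy, OpenCV 4.12 (cv2) and the standard library are available. Lean on these libraries where they do the work, as an engineer would, in place of code of your own. Each camera call takes 0.05 s, during which the arm holds its last target.

TASK

Move the row of three finishing goods (stain jar, red tin, wooden disc) from the felt-lined cradles into the grey rack, one to a bay, in reverse order: what stands at the left end of the row as you see it from the robot goes into the bay at the right end of the rack, the middle one into the middle bay, and the right one into the left bay. Keep each upright and stand it flat in the middle of its bay, centred on the cork strip.

Things in the scene. Friction and masses are not known exactly. Their poses are not given: they have to be found in the camera images.
- stain_jar_mid (a point): Centre of the brown stain jar with a black cap, 56 mm in diameter, 82 mm tall; the point lies on its axis half-way up, z along its axis. Loose, 150 to 310 g; it starts upright in its own cradle on the old stand, its underside 14 mm above the bench.
- red_tin_mid (a point): Centre of the round red tin with a pale lid, 52 mm in diameter, 42 mm tall; the point lies on its axis half-way up, z along its axis. Loose, 80 to 170 g; it starts upright in its own cradle on the old stand, its underside 14 mm above the bench.
- wood_disc_mid (a point): Centre of the plain sawn wooden disc (a finish sample), 57 mm in diameter, 18 mm thick, lying flat; the point lies on its axis half-way up, z along its axis. Loose, 28 to 56 g; it starts upright in its own cradle on the old stand, its underside 14 mm above the bench.
- jar_cradle: Wooden cradle lined with blue felt, with a dark grey chip on its front edge, in which the brown stain jar with a black cap stands at the start; fixed on the old stand. Base 88 (x) x 73 (y) x 8 mm with a low cheek along each side (top 20 mm above its underside, 63.5 mm between the cheeks), open at front and back. Origin: centre of its underside; x away from the robot, y to the left.
- tin_cradle: Wooden cradle lined with blue felt, with a red chip on its front edge, in which the round red tin with a pale lid stands at the start; fixed on the old stand. Base 88 (x) x 73 (y) x 8 mm with a low cheek along each side (top 20 mm above its underside, 63.5 mm between the cheeks), open at front and back. Origin: centre of its underside; x away from the robot, y to the left.
- disc_cradle: Wooden cradle lined with blue felt, with a pale wood chip on its front edge, in which the plain sawn wooden disc (a finish sample) stands at the start; fixed on the old stand. Base 88 (x) x 73 (y) x 8 mm with a low cheek along each side (top 20 mm above its underside, 63.5 mm between the cheeks), open at front and back. Origin: centre of its underside; x away from the robot, y to the left.
- old_stand: Dark wooden board, 94 (x) x 232 (y) x 6 mm, fixed, carrying the three cradles side by side at y = 76, 0 and -76 mm (which cradle is where changes). Origin: centre of its underside; x away from the robot, y towards the left end of the row as seen from the robot. It may be the nearer or the farther of the two rows.
- new_rack: Grey rack, fixed, 92 (x) x 232 (y) mm, cork strip along the middle, floor 10 mm above its underside. Four low fences (4 mm thick, tops at 22 mm) part it into three bays 72 mm wide, open at front and back, centres at y = 76, 0, -76 mm (left, middle, right), x = 0. Origin: centre of the underside; x away from the robot, y to the left. Empty at the start; before or behind the old stand.
Things that resemble listed ones, but are neither listed nor needed, are in the scene too. Leave any pink look-alike of the part that bears wood_disc_mid alone.

How it is judged:
By the outcome, as a careful person would: the job done as asked, in the order asked, and still so for the second after the job is handed in, with the robot touching nothing.
It also fails if it takes over 77 s, if anything falls off the work surface, if the arm or the gripper's body presses on something with over 40 N, if the wrist force passes 120 N, or if a joint passes its speed limit or range.

## Working session

There is one attempt and no reset: what is moved stays moved. The work goes in short steps, Python scripts to look and compute and a tool call to move; the robot and the scene stay as the last step left them, time stands still between calls to the robot, and variables do not carry over. Pictures are saved under pics/ and viewed, and the job is handed in when it is done.

Besides the shell and the picture viewer there is one more tool, called by a JSON object that holds its "op" and its "data", one argument or row to a line. move_arm: Moves the arm, as the interface text tells. Its arguments: {"type":"object","properties":{"rows":{"type":"array"},"force":{"type":"number"}},"required":["rows"]}

```bash
mkdir -p pics; python3 - <<'E'
from station import *
import cv2
s=get_state();print(s)
for n in ["side","top","wrist"]:
    i=camera_info(n);print(n,i)
    cv2.imwrite(f"pics/{n}0.png",grab_frame(n))
E
```

```text
{'t': 0.0, 'q': array([ 1.41511217e+00,  3.59378268e-01,  1.10482627e-02, -3.47867834e-04,
       -1.22411463e+00, -2.88108275e-01]), 'qd': array([ 2.13470016e-03,  6.11322623e-05, -1.49857213e-05,  7.14486173e-04,
        1.79163373e-03,  8.54931598e-04]), 'joint_efforts': array([-2.02747979e-03, -5.82716238e+01,  2.93054706e+01,  6.99694276e+00,
        6.95110793e-03, -1.55839580e-04]), 'eef_pos': array([0.28964405, 0.60918311, 0.24762404]), 'ee_rot': array([ 3.13991936e+00, -1.54854825e-04, -4.43910767e-01]), 'force': array([-0.10736633,  0.35954216, -0.1610042 ]), 'moment': array([-0.03381845,  0.00213061,  0.00760228]), 'width': 0.08733780091335384}
side {'camera_matrix': array([[472.05608052,   0.        , 321.62855864],
       [  0.        , 472.05608052, 190.87491872],
       [  0.        ,   0.        ,   1.        ]]), 'world_from_camera': array([[ 0.92183315, -0.15864053,  0.35363376,  0.08998   ],
       [-0.38745073, -0.401365  ,  0.82993257, -0.87288212],
       [ 0.01027527, -0.90207501, -0.43145695,  0.58124115],
       [ 0.        ,  0.        ,  0.        ,  1.    
[... 287 characters left out ...]
, -0.00504201, -0.06285017,  0.1898222 ],
       [ 0.06281891, -0.16515864, -0.9842644 ,  1.07872752],
       [ 0.        ,  0.        ,  0.        ,  1.        ]])}
wrist {'camera_matrix': array([[302.6991781 ,   0.        , 323.10453722],
       [  0.        , 302.6991781 , 202.22266232],
       [  0.        ,   0.        ,   1.        ]]), 'T_tool_cam': array([[ 4.26888874e-04, -9.55448648e-01, -2.95157076e-01,
         7.96929415e-02],
       [ 9.99999621e-01,  6.31888352e-04, -5.99166252e-04,
         2.89725815e-04],
       [ 7.58978904e-04, -2.95156708e-01,  9.55448555e-01,
        -1.35933895e-01],
       [ 0.00000000e+00,  0.00000000e+00,  0.00000000e+00,
         1.00000000e+00]])}
```

View pics/side0.png

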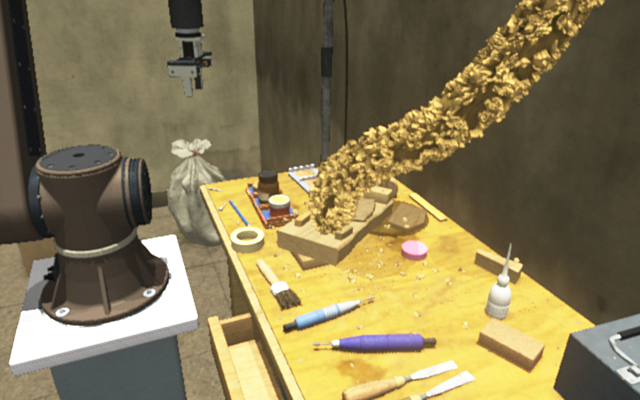

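View pics/top0.png

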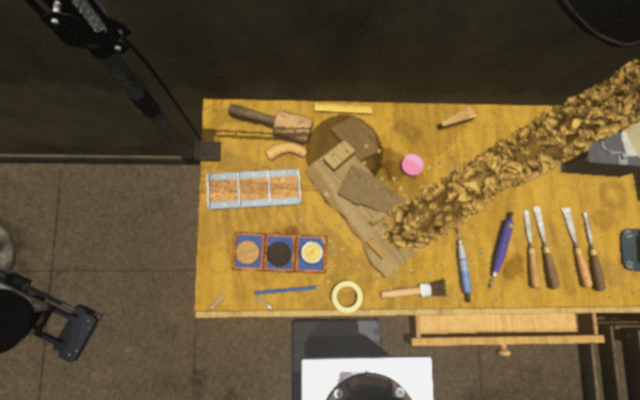

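View pics/wrist0.png

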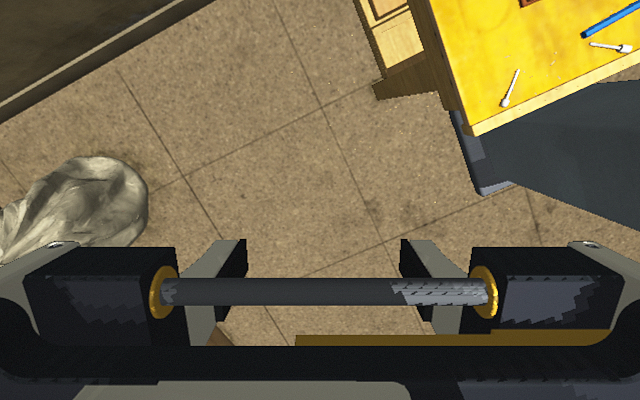

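The top view shows the near row from left to right as disc (248,252), jar (280,252) and tin (312,252). The grey rack is behind it at about (254,188). The side view shows the jar and tin at about (268,183) and (279,203). I'll zoom in and cast rays.

```bash
cat > h.py <<'E'
import numpy as np, cv2
from scipy.spatial.transform import Rotation as Ro
from station import *
def ray(n,uv,T=None):
    i=camera_info(n);K=i["camera_matrix"]
    T=i["world_from_camera"] if T is None else T
    d=T[:3,:3]@np.linalg.solve(K,np.array([uv[0],uv[1],1.]))
    return T[:3,3],d/np.linalg.norm(d)
def onz(n,uv,z,T=None):
    o,d=ray(n,uv,T);return o+d*(z-o[2])/d[2]
def two(r1,r2):
    (a,u),(b,v)=r1,r2
    s=np.linalg.lstsq(np.c_[u,-v],b-a,rcond=None)[0]
    p,q=a+s[0]*u,b+s[1]*v
    return (p+q)/2,np.linalg.norm(p-q)
def proj(n,P,T=None):
    i=camera_info(n);K=i["camera_matrix"]
    T=i["world_from_camera"] if T is None else T
    c=T[:3,:3].T@(np.asarray(P)-T[:3,3]);c=K@c;return c[:2]/c[2]
def wT(s):
    T=np.eye(4);T[:3,:3]=Ro.from_euler('xyz',s["ee_rot"]).as_matrix();T[:3,3]=s["eef_pos"]
    return T@camera_info("wrist")["T_tool_cam"]
E
python3 - <<'E'
from h import *
t=cv2.imread("pics/top0.png");s=cv2.imread("pics/side0.png")
cv2.imwrite("pics/topz.png",cv2.resize(t[160:285,195:340],None,fx=5,fy=4.8,interpolation=cv2.INTER_CUBIC)[:600])
cv2.imwrite("pics/sidez.png",cv2.resize(s[150:250,210:340],None,fx=6,fy=6,interpolation=cv2.INTER_CUBIC))
for n,uv,z in [("disc",(247.5,252),.032),("jar",(280,252),.096),("tin",(312,252),.056),("rackL",(208,190),.022),("rackR",(301,187),.022),("pole",(207,150),0),("pink",(412,164),.02)]:
    print(n,onz("top",uv,z).round(3))
E
```

```text
disc [0.405 0.29  0.032]
jar [0.401 0.21  0.096]
tin [0.403 0.135 0.056]
rackL [0.559 0.392 0.022]
rackR [0.568 0.16  0.022]
pole [0.668 0.403 0.   ]
pink [ 0.632 -0.128  0.02 ]
```

View pics/topz.png

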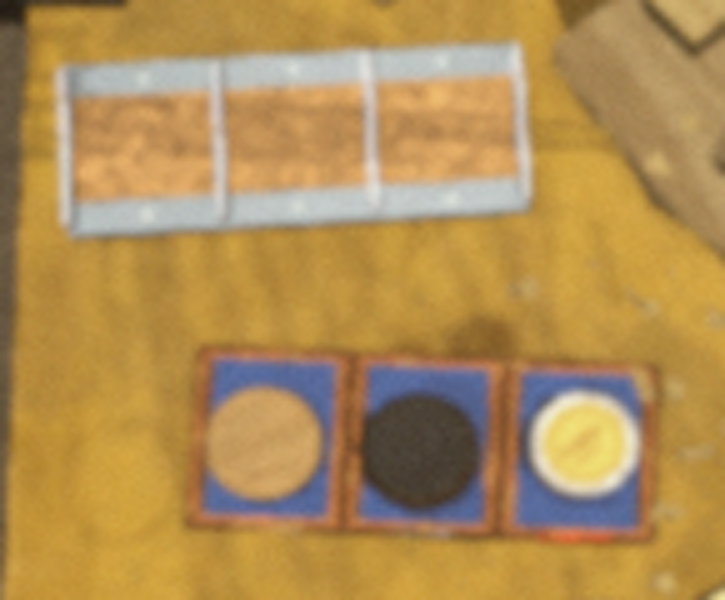

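View pics/sidez.png

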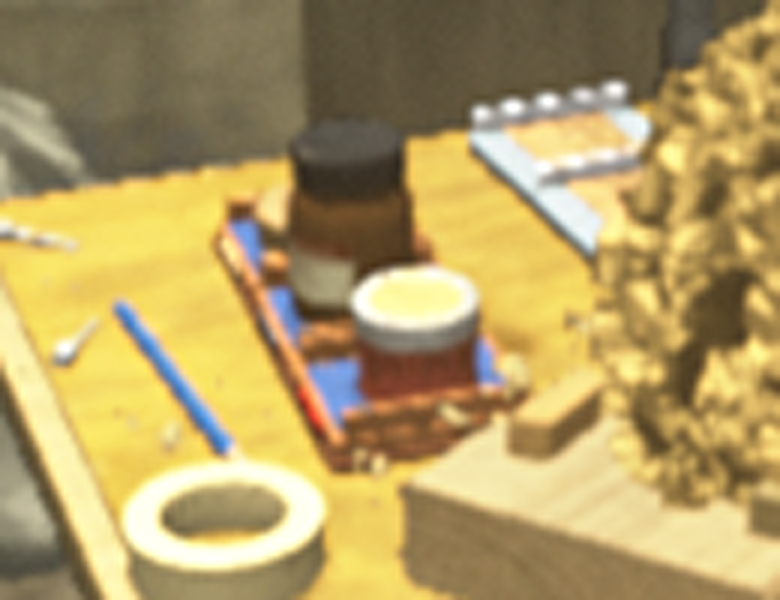

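The order from the left is disc, jar, tin, so disc → right bay, jar → middle bay, tin → left bay. A tall pole stands near (0.67, 0.40), behind the left bay, so it needs care. I'll turn the jaws along x and bring the wrist camera over the rows.

{"op": "move_arm", "data": {
  "rows": [
    {"delta_pos": [1.8, -3.4, 0.6], "delta_rot": [0, 0, -6.45], "hand": 8.76},
    {"delta_pos": [1.8, -3.4, 0.6], "delta_rot": [0, 0, -6.45], "hand": 8.76},
    {"delta_pos": [1.8, -3.4, 0.6], "delta_rot": [0, 0, -6.45], "hand": 8.76},
    {"delta_pos": [1.8, -3.4, 0.6], "delta_rot": [0, 0, -6.45], "hand": 8.76},
    {"delta_pos": [1.8, -3.4, 0.6], "delta_rot": [0, 0, -6.45], "hand": 8.76},
    {"delta_pos": [1.8, -3.4, 0.6], "delta_rot": [0, 0, -6.45], "hand": 8.76},
    {"delta_pos": [1.8, -3.4, 0.6], "delta_rot": [0, 0, -6.45], "hand": 8.76},
    {"delta_pos": [1.8, -3.4, 0.6], "delta_rot": [0, 0, -6.45], "hand": 8.76},
    {"delta_pos": [1.8, -3.4, 0.6], "delta_rot": [0, 0, -6.45], "hand": 8.76},
    {"delta_pos": [1.8, -3.4, 0.6], "delta_rot": [0, 0, -6.45], "hand": 8.76}
  ]
}}

```text
t: 1.15
eef_pos: [0.4702, 0.268, 0.3088]
ee_rot: [3.142, 0.0, -1.574]
force: [0.7, 0.2, 0.5]
width: 0.0876
```

```bash
python3 - <<'E'
from h import *
import pickle
s=get_state();im=grab_frame("wrist");cv2.imwrite("pics/w1.png",im)
pickle.dump(s,open("s1.pkl","wb"));print(s["t"],s["eef_pos"],s["ee_rot"],s["q"])
E
```

```text
1.15 [0.47018595 0.26804775 0.30875992] [ 3.14150639e+00  3.91051346e-05 -1.57399529e+00] [ 8.80323548e-01  1.02962945e-01 -1.86649911e-01 -9.54659751e-05
 -1.28120797e+00 -8.83495245e-01]
```

View pics/w1.png

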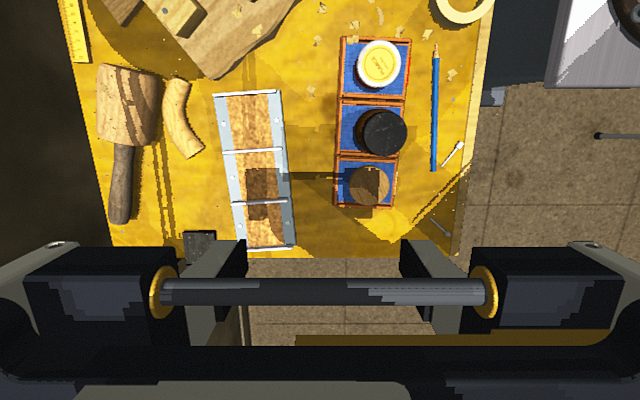

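The wrist view shows everything: rack (215–295, 90–250), tin lid (379,64), jar cap (381,132), disc (370,185) and the pole clamp at (200,245). Next I'll measure with masks in both views.

```bash
cat > seg.py <<'E'
from h import *
import pickle
def blobs(mask,roi):
    m=np.zeros_like(mask);x0,y0,x1,y1=roi;m[y0:y1,x0:x1]=mask[y0:y1,x0:x1]
    m=cv2.morphologyEx(m,cv2.MORPH_CLOSE,np.ones((3,3)))
    c=cv2.findContours(m,cv2.RETR_EXTERNAL,cv2.CHAIN_APPROX_NONE)[0]
    return max(c,key=cv2.contourArea),m
W=cv2.imread("pics/w1.png");T=cv2.imread("pics/top0.png")
E
python3 - <<'E'
from seg import *
for n,im,pts in [("w",W,[(379,64),(381,132),(370,178),(360,190),(348,182),(345,70),(342,130),(262,110),(238,120),(262,185),(310,120),(219,105)]),("t",T,[(312,252),(306,246),(280,252),(247,252),(238,258),(262,240),(220,187),(222,200),(222,176),(270,225)])]:
    h=cv2.cvtColor(im,cv2.COLOR_BGR2HSV)
    for p in pts: print(n,p,im[p[1],p[0]],h[p[1],p[0]])
cv2.imwrite("pics/w1a.png",cv2.resize(W[80:260,190:310],None,fx=3.3,fy=3.3,interpolation=cv2.INTER_CUBIC))
cv2.imwrite("pics/w1b.png",cv2.resize(W[25:220,320:430],None,fx=3,fy=3,interpolation=cv2.INTER_CUBIC))
E
```

```text
w (379, 64) [ 95 236 252] [ 27 159 252]
w (381, 132) [46 49 48] [40 16 49]
w (370, 178) [31 57 71] [ 20 144  71]
w (360, 190) [ 48  85 114] [ 17 148 114]
w (348, 182) [60 39 33] [113 115  60]
w (345, 70) [219 128  68] [108 176 219]
w (342, 130) [164  95  53] [109 173 164]
w (262, 110) [105 200 246] [ 20 146 246]
w (238, 120) [113 211 249] [ 22 139 249]
w (262, 185) [ 40  74 107] [ 15 160 107]
w (310, 120) [ 49 187 234] [ 22 202 234]
w (219, 105) [224 220 206] [ 97  20 224]
t (312, 252) [ 98 195 227] [ 23 145 227]
t (306, 246) [159 221 236] [ 24  83 236]
t (280, 252) [59 71 79] [18 65 79]
t (247, 252) [ 92 153 198] [ 17 137 198]
t (238, 258) [102 147 182] [ 17 112 182]
t (262, 240) [ 99 112 155] [  7  92 155]
t (220, 187) [ 86 142 196] [ 15 143 196]
t (222, 200) [113 165 210] [ 16 118 210]
t (222, 176) [195 201 193] [ 68  10 201]
t (270, 225) [ 64 148 188] [ 20 168 188]
```

View pics/w1a.png

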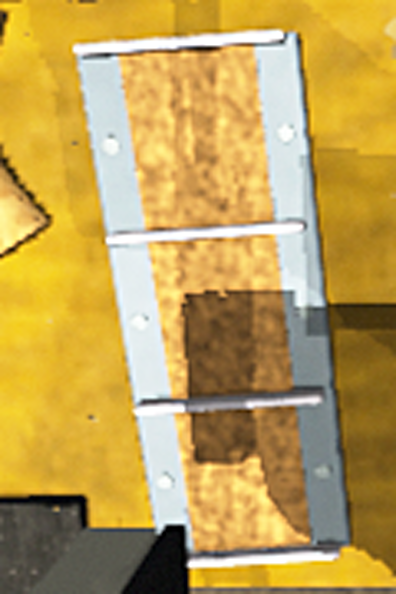

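View pics/w1b.png

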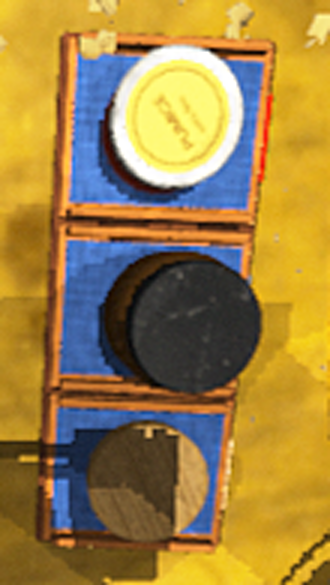

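```bash
python3 - <<'E'
from seg import *
s=pickle.load(open("s1.pkl","rb"));Tw=wT(s)
w=lambda p:(190+p[0]/3.3-.35,80+p[1]/3.3-.35)
t=lambda p:(195+p[0]/5-.4,160+p[1]/4.8-.4)
pairs={"F1back":((77,48),(519,43)),"F1front":((284,37),(527,204)),"F2back":((107,240),(368,52)),"F2front":((304,227),(376,203)),"F3back":((135,408),(216,64)),"F3front":((323,399),(221,217)),"F4front":((338,553),(66,224)),
"s1b":((111,145),(444,61)),"s1f":((287,131),(451,198)),"s2b":((140,322),(294,70)),"s2f":(None,(302,205)),"s3b":((165,482),(143,77)),"s3f":((322,471),(148,213))}
for k,(a,b) in pairs.items():
    if a is None: continue
    P,g=two(ray("wrist",w(a),Tw),ray("top",t(b)))
    z=.022 if k[0]=='F' else .010
    print(k,P.round(4),"gap",g.round(4),"w",onz("wrist",w(a),z,Tw)[:2].round(4),"t",onz("top",t(b),z)[:2].round(4))
# objects
h=cv2.cvtColor(W,cv2.COLOR_BGR2HSV);ht=cv2.cvtColor(T,cv2.COLOR_BGR2HSV)
def circ(mask,roi):
    c,m=blobs(mask,roi);e=cv2.fitEllipse(cv2.convexHull(c));return e
R=cv2.inRange
tw=circ(R(h,(0,0,190),(35,190,255)),(350,36,405,92)); tt=circ(R(ht,(10,0,175),(40,170,255)),(299,238,325,265))
jw=circ(R(h,(0,0,0),(180,90,85)),(355,105,410,155)); jt=circ(R(ht,(0,0,0),(180,120,105)),(265,238,295,264))
dw=circ(R(h,(8,90,40),(28,200,255)),(347,166,391,205)); dt=circ(R(ht,(10,80,120),(24,170,255)),(236,240,260,264))
for k,a,b,z,d in [("tin",tw,tt,.056,.052),("jar",jw,jt,.096,.056),("disc",dw,dt,.032,.057)]:
    P,g=two(ray("wrist",a[0],Tw),ray("top",b[0]))
    print(k,np.round(a[0]+a[1],1),np.round(b[0]+b[1],1),P.round(4),g.round(4),"w",onz("wrist",a[0],z,Tw)[:2].round(4),"t",onz("top",b[0],z)[:2].round(4))
E
```

```text
F1back [ 6.217e-01  1.675e-01 -2.000e-04] gap 0.0019 w [0.6143 0.1694] t [0.616  0.1671]
F1front [ 0.5461  0.1603 -0.0781] gap 0.0003 w [0.5316 0.1655] t [0.5295 0.1629]
F2back [0.607  0.2436 0.0332] gap 0.0018 w [0.6101 0.2457] t [0.6104 0.2435]
F2front [0.523  0.2366 0.0566] gap 0.0018 w [0.5269 0.2405] t [0.5296 0.2385]
F3back [0.6028 0.3186 0.0271] gap 0.0017 w [0.6052 0.3199] t [0.6031 0.3196]
F3front [0.5211 0.3146 0.0267] gap 0.0 w [0.5217 0.316 ] t [0.5219 0.3151]
F4front [0.5178 0.3912 0.0211] gap 0.0004 w [0.5176 0.3907] t [0.5179 0.391 ]
s1b [0.6069 0.2062 0.0157] gap 0.0022 w [0.6084 0.2075] t [0.6087 0.2053]
s1f [0.5289 0.2009 0.0433] gap 0.0001 w [0.5339 0.202 ] t [0.5345 0.2012]
s2b [0.5998 0.2807 0.0223] gap 0.001 w [0.6031 0.2837] t [0.6031 0.2816]
s3b [0.5962 0.3563 0.0188] gap 0.0007 w [0.5984 0.3599] t [0.5986 0.3576]
s3f [0.5242 0.3517 0.0177] gap 0.0005 w [0.525  0.3546] t [0.5257 0.3529]
tin [377.1  44.9  53.1  83.7] [311.9 252.1  20.5  23. ] [0.4062 0.1292 0.0789] 0.0169 w [0.4068 0.1177] t [0.4028 0.1352]
jar [382.4 134.1  42.7  50.1] [278.4 253.7  24.   25.8] [0.3987 0.2159 0.0765] 0.0026 w [0.4027 0.2156] t [0.3976 0.2141]
disc [368.5 194.   45.4  58.4] [245.4 250.7  22.9  28.1] [0.4081 0.2945 0.0581] 0.0046 w [0.4055 0.3036] t [0.4079 0.2954]
```

{"op": "move_arm", "data": {
  "rows": [
    {"delta_pos": [-1.0, 1.0, -0.9], "delta_rot": [0, 0, 0], "hand": 8.76},
    {"delta_pos": [-1.0, 1.0, -0.9], "delta_rot": [0, 0, 0], "hand": 8.76},
    {"delta_pos": [-1.0, 1.0, -0.9], "delta_rot": [0, 0, 0], "hand": 8.76},
    {"delta_pos": [-1.0, 1.0, -0.9], "delta_rot": [0, 0, 0], "hand": 8.76},
    {"delta_pos": [-1.0, 1.0, -0.9], "delta_rot": [0, 0, 0], "hand": 8.76},
    {"delta_pos": [-1.0, 1.0, -0.9], "delta_rot": [0, 0, 0], "hand": 8.76},
    {"delta_pos": [-1.0, 1.0, -0.9], "delta_rot": [0, 0, 0], "hand": 8.76},
    {"delta_pos": [0, 0, 0], "delta_rot": [0, 0, 0], "hand": 8.76},
    {"delta_pos": [0, 0, 0], "delta_rot": [0, 0, 0], "hand": 8.76},
    {"delta_pos": [0, 0, 0], "delta_rot": [0, 0, 0], "hand": 8.76}
  ]
}}

```text
t: 2.2
eef_pos: [0.4001, 0.3397, 0.2459]
ee_rot: [-3.141, 0.0, -1.569]
force: [-0.1, -0.1, 0.1]
width: 0.0876
```

```bash
python3 - <<'E'
from h import *
import pickle
s=get_state();im=grab_frame("wrist");cv2.imwrite("pics/w2.png",im)
pickle.dump(s,open("s2.pkl","wb"));print(s["t"],s["eef_pos"],s["ee_rot"],s["q"])
E
```

```text
2.2 [0.40007049 0.33971901 0.24589288] [-3.14114033e+00  3.21872905e-04 -1.56939107e+00] [ 1.07828272e+00  1.12575197e-01 -3.20854056e-01  2.70761901e-04
 -1.13686925e+00 -1.07699131e+00]
```

View pics/w2.png

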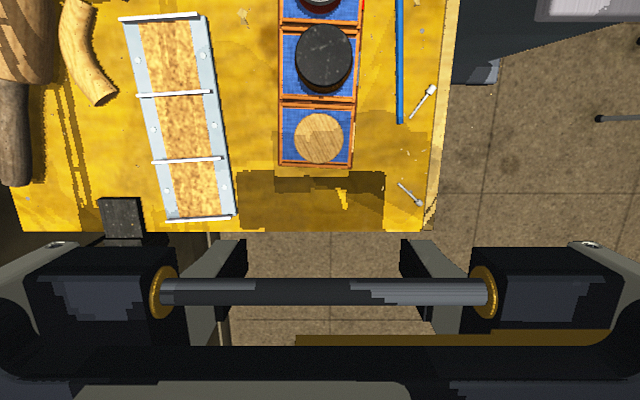

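Second wrist view: rack (122–235, 15–220), disc (319,138), jar cap (323,58), pole clamp (122,215). I'll zoom in for exact points.

```bash
python3 - <<'E'
from h import *
W=cv2.imread("pics/w2.png")
cv2.imwrite("pics/w2a.png",cv2.resize(W[5:230,110:245],None,fx=2.6,fy=2.6,interpolation=cv2.INTER_CUBIC))
cv2.imwrite("pics/w2b.png",cv2.resize(W[0:175,270:365],None,fx=3.4,fy=3.4,interpolation=cv2.INTER_CUBIC))
E
```

```text
(no output)
```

View pics/w2a.png

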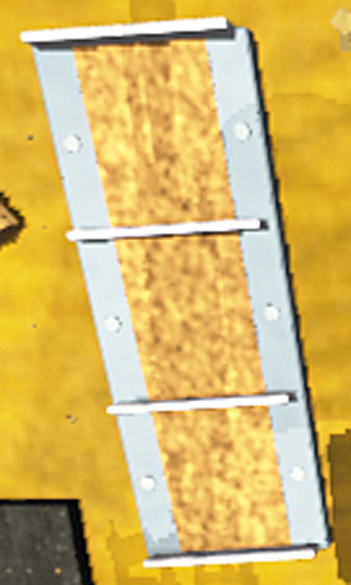

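View pics/w2b.png

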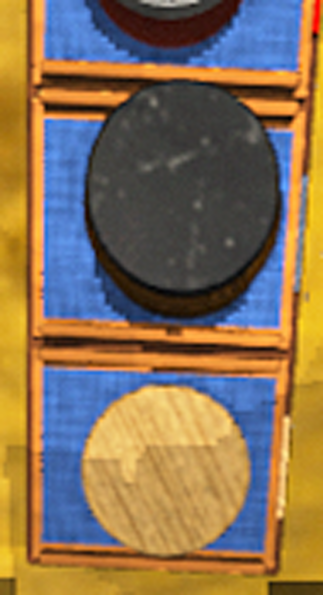

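```bash
python3 - <<'E'
from seg import *
Ta=wT(pickle.load(open("s1.pkl","rb")));Tb=wT(pickle.load(open("s2.pkl","rb")))
C=lambda p,o,f:(o[0]+(p[0]+.5)/f-.5,o[1]+(p[1]+.5)/f-.5)
a=lambda p:C(p,(190,80),3.3); a2=lambda p:C(p,(320,25),3)
b=lambda p:C(p,(110,5),2.6); b2=lambda p:C(p,(270,0),3.4)
t=lambda p:(195+p[0]/5-.4,160+p[1]/4.8-.4)
L=[("disc",a2((149,482)),b2((166,469)),t((264,442)),.032),("jar",a2((196,325.5)),b2((183.5,188)),t((420,449)),.096),("tin",a2((176,116)),None,t((584,443)),.056),
("s1b",a((111,145)),b((72,143)),t((444,61)),.01),("s1f",a((287,131)),b((241,131)),t((451,198)),.01),
("s2b",a((140,322)),b((112,323)),t((294,70)),.01),("s3b",a((165,482)),b((147,482)),t((143,77)),.01),("s3f",a((322,471)),b((296,473)),t((148,213)),.01),("s2f",None,b((271,312)),t((302,205)),.01),
("F2b",a((107,240)),b((70,236)),t((368,52)),.022),("F2f",a((304,227)),b((264,224)),t((376,203)),.022),("F3b",a((135,408)),b((109,409)),t((216,64)),.022),("F3f",a((323,399)),b((292,398)),t((221,217)),.022)]
for k,p,q,r,z in L:
    if p and q:
        P,g=two(ray("wrist",p,Ta),ray("wrist",q,Tb)); print(k,"tri",P.round(4),g.round(4),end=" ")
    else:
        r0=ray("wrist",p,Ta) if p else ray("wrist",q,Tb)
        P,g=two(r0,ray("top",r)); print(k,"tri-top",P.round(4),g.round(4),end=" ")
    if p: print("w1",onz("wrist",p,z,Ta)[:2].round(4),end=" ")
    if q: print("w2",onz("wrist",q,z,Tb)[:2].round(4),end=" ")
    print("t",onz("top",r,z)[:2].round(4))
# widths
print("disc dia w2", onz("wrist",b2((82,469)),.032,Tb)-onz("wrist",b2((250,469)),.032,Tb))
print("cap dia w2", onz("wrist",b2((88,188)),.096,Tb)-onz("wrist",b2((279,188)),.096,Tb))
for k,p in [("discin_bl",(42,548)),("in_br",(268,548)),("in_tl",(42,370)),("in_tr",(281,370))]: print(k,onz("wrist",b2(p),.014,Tb).round(4))
print("stand corner bl,br", onz("wrist",b2((30,562)),.026,Tb).round(4),onz("wrist",b2((276,570)),.026,Tb).round(4))
print("clamp", [onz("wrist",p,0.02,Tb).round(3) for p in [(98,200),(141,197),(144,235)]])
E
```

```text
disc tri [0.405  0.291  0.0321] 0.0002 w1 [0.4049 0.291 ] w2 [0.405  0.2911] t [0.4054 0.2905]
jar tri [0.3993 0.215  0.0926] 0.0004 w1 [0.3998 0.2146] w2 [0.3995 0.2156] t [0.3988 0.2136]
tin tri-top [0.4036 0.1364 0.0511] 0.0004 w1 [0.4043 0.1372] t [0.4034 0.1365]
s1b tri [0.6085 0.2076 0.0097] 0.0001 w1 [0.6084 0.2075] w2 [0.6084 0.2076] t [0.6087 0.2053]
s1f tri [0.5342 0.2024 0.0107] 0.0012 w1 [0.5339 0.202 ] w2 [0.5349 0.2028] t [0.5345 0.2012]
s2b tri [0.6025 0.2832 0.0121] 0.0001 w1 [0.6031 0.2837] w2 [0.6036 0.2833] t [0.6031 0.2816]
s3b tri [0.5973 0.3583 0.0134] 0.0006 w1 [0.5984 0.3599] w2 [0.5989 0.3589] t [0.5986 0.3576]
s3f tri [0.5246 0.3534 0.0133] 0.0001 w1 [0.525  0.3546] w2 [0.5257 0.3543] t [0.5257 0.3529]
s2f tri-top [0.5313 0.2775 0.0056] 0.0019 w2 [0.5299 0.2782] t [0.5304 0.2762]
F2b tri [0.611  0.246  0.0189] 0.0003 w1 [0.6101 0.2457] w2 [0.6091 0.246 ] t [0.6104 0.2435]
F2f tri [0.5274 0.241  0.0155] 0.0009 w1 [0.5269 0.2405] w2 [0.5249 0.241 ] t [0.5296 0.2385]
F3b tri [0.6066 0.3214 0.0183] 0.0007 w1 [0.6052 0.3199] w2 [0.6047 0.321 ] t [0.6031 0.3196]
F3f tri [0.522  0.317  0.0173] 0.001 w1 [0.5217 0.316 ] w2 [0.5201 0.3158] t [0.5219 0.3151]
disc dia w2 [0.05606824 0.00010349 0.        ]
cap dia w2 [4.82551506e-02 8.71368161e-05 0.00000000e+00]
discin_bl [0.4499 0.3207 0.014 ]
in_br [0.3688 0.3205 0.014 ]
in_tl [0.4476 0.2596 0.014 ]
in_tr [0.366  0.2595 0.014 ]
stand corner bl,br [0.4526 0.3236 0.026 ] [0.3668 0.3262 0.026 ]
clamp [array([0.681, 0.369, 0.02 ]), array([0.626, 0.365, 0.02 ]), array([0.631, 0.416, 0.02 ])]
```

Heights and positions agree across three views: disc (0.405, 0.291), jar (0.3995, 0.215), tin (0.404, 0.137). Bays are R (0.5716, 0.2045), M (0.567, 0.280) and L (0.562, 0.356), with rack yaw about 3.6° and stand yaw about -2°. Before moving I'll check the clutter heights near the rack.

```bash
python3 - <<'E'
from seg import *
Ta=wT(pickle.load(open("s1.pkl","rb")));Tb=wT(pickle.load(open("s2.pkl","rb")))
for k,p,q in [("curved low end",(191,158),(103,105)),("curved inner top",(187,78),(84,0)),("clampNE",(184,232),(98,199))]:
    P,g=two(ray("wrist",p,Ta),ray("wrist",q,Tb));print(k,P.round(3),g.round(4))
for k,p,q in [("board end corner",(385,275),(278,230)),("board end corner2",(410,256),(323,258))]:
    P,g=two(ray("top",p),ray("side",q));print(k,P.round(3),g.round(4))
print("cam spot px", proj("top",[.57,.125,.05]), proj("top",[.57,.125,.17]),proj("side",[.57,.125,.17]))
T=cv2.imread("pics/top0.png");cv2.imwrite("pics/t_b.png",cv2.resize(T[90:290,195:440],None,fx=3,fy=3))
E
```

```text
curved low end [0.663 0.256 0.002] 0.0005
curved inner top [0.649 0.15  0.016] 0.0033
clampNE [0.683 0.368 0.016] 0.0015
board end corner [ 0.347 -0.036  0.071] 0.0015
board end corner2 [ 0.405 -0.114  0.032] 0.0242
cam spot px [315.67496832 184.13839295] [319.05706203 172.95620421] [342.36961748 148.42484778]
```

View pics/t_b.png

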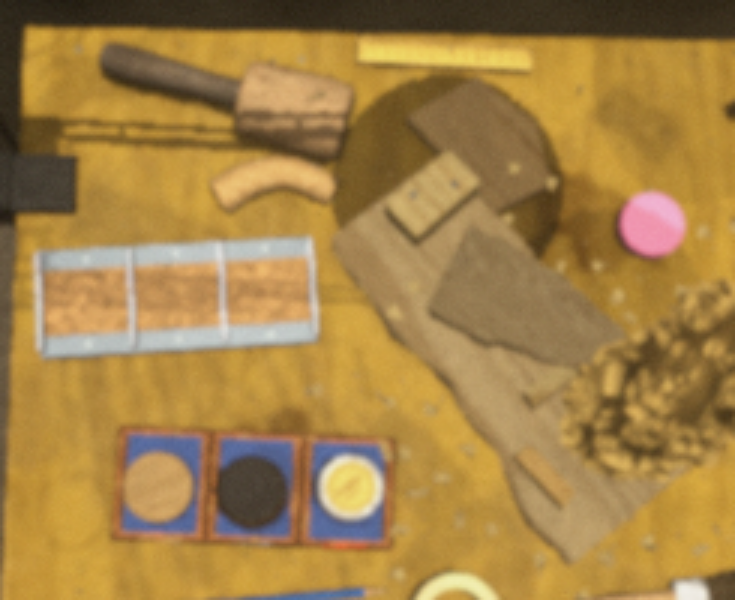

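Clutter near the rack is low (curved stick and clamp under about 2 cm), so the body clears it. Now the disc pick.

{"op": "move_arm", "data": {
  "rows": [
    {"delta_pos": [0.5, -2.5, -2], "delta_rot": [0, 0, -2], "hand": 8.76},
    {"delta_pos": [0, -2.4, -3], "delta_rot": [0, 0, 0], "hand": 8.76},
    {"delta_pos": [0, 0, -4], "delta_rot": [0, 0, 0], "hand": 8.76},
    {"delta_pos": [0, 0, -4], "delta_rot": [0, 0, 0], "hand": 8.76},
    {"delta_pos": [0, 0, -3], "delta_rot": [0, 0, 0], "hand": 8.76},
    {"delta_pos": [0, 0, -2], "delta_rot": [0, 0, 0], "hand": 8.76},
    {"delta_pos": [0, 0, -1.5], "delta_rot": [0, 0, 0], "hand": 8.76},
    {"delta_pos": [0, 0, -0.6], "delta_rot": [0, 0, 0], "hand": 8.76},
    {"delta_pos": [0, 0, -0.5], "delta_rot": [0, 0, 0], "hand": 8.76},
    {"delta_pos": [0, 0, 0], "delta_rot": [0, 0, 0], "hand": 8.76}
  ],
  "force": 12
}}

```text
t: 3.25
eef_pos: [0.4051, 0.2906, 0.0396]
ee_rot: [-3.141, 0.0, -1.605]
force: [0.2, -0.3, 0.0]
width: 0.0879
```

```bash
python3 - <<'E'
from h import *
s=get_state();print(s["t"],s["eef_pos"],s["ee_rot"],s["force"])
cv2.imwrite("pics/w3.png",grab_frame("wrist"))
E
```

```text
3.25 [0.40510668 0.29061447 0.03964662] [-3.14145624e+00  1.25190108e-04 -1.60478047e+00] [ 0.21659744 -0.25383736  0.02208075]
```

View pics/w3.png

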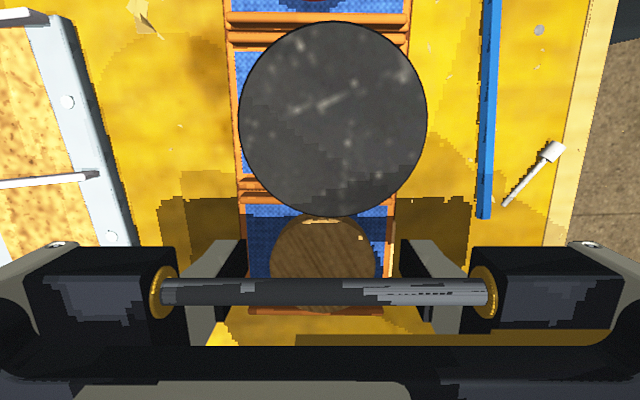

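The fingers straddle the disc (centre about (323,268)) and no contact force shows. Closing.

{"op": "move_arm", "data": {
  "rows": [
    {"delta_pos": [0, 0, 0], "delta_rot": [0, 0, 0], "hand": 4.5},
    {"delta_pos": [0, 0, 0], "delta_rot": [0, 0, 0], "hand": 4.5},
    {"delta_pos": [0, 0, 0], "delta_rot": [0, 0, 0], "hand": 4.5},
    {"delta_pos": [0, 0, 0], "delta_rot": [0, 0, 0], "hand": 4.5},
    {"delta_pos": [0, 0, 0], "delta_rot": [0, 0, 0], "hand": 4.5},
    {"delta_pos": [0, 0, 0], "delta_rot": [0, 0, 0], "hand": 4.5},
    {"delta_pos": [0, 0, 0], "delta_rot": [0, 0, 0], "hand": 4.5},
    {"delta_pos": [0, 0, 0], "delta_rot": [0, 0, 0], "hand": 4.5},
    {"delta_pos": [0, 0, 0], "delta_rot": [0, 0, 0], "hand": 4.5},
    {"delta_pos": [0, 0, 0], "delta_rot": [0, 0, 0], "hand": 4.5}
  ],
  "force": 15
}}

```text
t: 4.3
eef_pos: [0.4049, 0.2907, 0.0398]
ee_rot: [-3.141, 0.0, -1.604]
force: [-1.0, -0.5, 4.6]
width: 0.0565
```

{"op": "move_arm", "data": {
  "rows": [
    {"delta_pos": [0, 0, 1], "delta_rot": [0, 0, 0], "hand": 4.5},
    {"delta_pos": [0, 0, 2], "delta_rot": [0, 0, 0], "hand": 4.5},
    {"delta_pos": [0, 0, 3], "delta_rot": [0, 0, 0], "hand": 4.5},
    {"delta_pos": [0, 0, 3], "delta_rot": [0, 0, 0], "hand": 4.5},
    {"delta_pos": [0, 0, 3], "delta_rot": [0, 0, 0], "hand": 4.5},
    {"delta_pos": [3, -1.5, 0], "delta_rot": [0, 0, 1.6], "hand": 4.5},
    {"delta_pos": [4, -2, 0], "delta_rot": [0, 0, 2], "hand": 4.5},
    {"delta_pos": [4, -2, 0], "delta_rot": [0, 0, 2], "hand": 4.5},
    {"delta_pos": [4, -2, 0], "delta_rot": [0, 0, 0], "hand": 4.5},
    {"delta_pos": [1.6, -1.1, 0], "delta_rot": [0, 0, 0], "hand": 4.5}
  ]
}}

```text
t: 5.3
eef_pos: [0.5735, 0.2029, 0.1596]
ee_rot: [-3.141, -0.0, -1.508]
force: [-0.9, 0.5, -0.2]
width: 0.0563
```

```bash
python3 - <<'E'
from h import *
s=get_state();print(s["t"],s["eef_pos"],s["ee_rot"],s["force"])
cv2.imwrite("pics/w4.png",grab_frame("wrist"))
E
```

```text
5.3 [0.57346764 0.20285625 0.15956788] [-3.14142738e+00 -4.66505837e-04 -1.50833577e+00] [-0.93220218  0.53032577 -0.16742304]
```

View pics/w4.png

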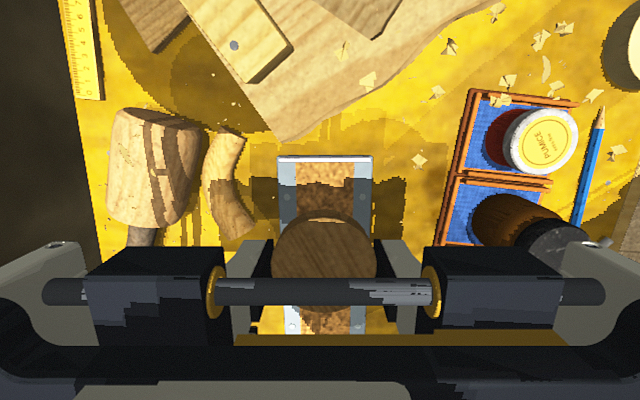

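{"op": "move_arm", "data": {
  "rows": [
    {"delta_pos": [0, 0, -2], "delta_rot": [0, 0, 0], "hand": 4.5},
    {"delta_pos": [0, 0, -3], "delta_rot": [0, 0, 0], "hand": 4.5},
    {"delta_pos": [0, 0, -3], "delta_rot": [0, 0, 0], "hand": 4.5},
    {"delta_pos": [0, 0, -2], "delta_rot": [0, 0, 0], "hand": 4.5},
    {"delta_pos": [0, 0, -1], "delta_rot": [0, 0, 0], "hand": 4.5},
    {"delta_pos": [0, 0, -0.6], "delta_rot": [0, 0, 0], "hand": 4.5},
    {"delta_pos": [0, 0, -0.4], "delta_rot": [0, 0, 0], "hand": 4.5},
    {"delta_pos": [0, 0, -0.2], "delta_rot": [0, 0, 0], "hand": 4.5},
    {"delta_pos": [0, 0, -0.1], "delta_rot": [0, 0, 0], "hand": 4.5},
    {"delta_pos": [0, 0, 0], "delta_rot": [0, 0, 0], "hand": 4.5}
  ]
}}

```text
t: 6.35
eef_pos: [0.5711, 0.2048, 0.0371]
ee_rot: [-3.141, 0.0, -1.507]
force: [0.1, 0.2, -1.0]
width: 0.0564
```

```bash
python3 - <<'E'
from h import *
s=get_state();print(s["t"],s["eef_pos"],s["ee_rot"],s["force"])
cv2.imwrite("pics/w5.png",grab_frame("wrist"))
E
```

```text
6.35 [0.57108152 0.20479294 0.03714165] [-3.14082181e+00  4.82858785e-04 -1.50660059e+00] [ 0.08019327  0.22365217 -1.00977026]
```

View pics/w5.png

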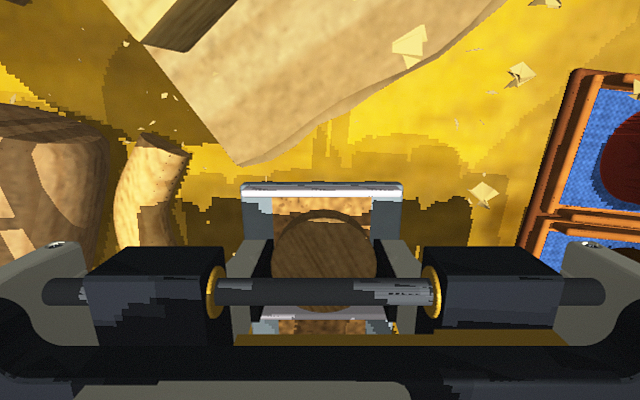

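Disc is in the right bay, just above the floor. I'll lower 1 mm, release and rise.

{"op": "move_arm", "data": {
  "rows": [
    {"delta_pos": [0, 0, -0.1], "delta_rot": [0, 0, 0], "hand": 4.5},
    {"delta_pos": [0, 0, 0], "delta_rot": [0, 0, 0], "hand": 5.9},
    {"delta_pos": [0, 0, 0], "delta_rot": [0, 0, 0], "hand": 6.6},
    {"delta_pos": [0, 0, 0], "delta_rot": [0, 0, 0], "hand": 7.5},
    {"delta_pos": [0, 0, 0], "delta_rot": [0, 0, 0], "hand": 7.5},
    {"delta_pos": [0, 0, 0], "delta_rot": [0, 0, 0], "hand": 7.5},
    {"delta_pos": [0, 0, 2], "delta_rot": [0, 0, 0], "hand": 7.5},
    {"delta_pos": [0, 0, 3], "delta_rot": [0, 0, 0], "hand": 7.5},
    {"delta_pos": [0, 0, 4], "delta_rot": [0, 0, 0], "hand": 8.76},
    {"delta_pos": [0, 0, 4], "delta_rot": [0, 0, 0], "hand": 8.76}
  ]
}}

```text
t: 7.4
eef_pos: [0.5705, 0.2043, 0.1666]
ee_rot: [3.141, -0.001, -1.507]
force: [-0.1, 0.7, 0.4]
width: 0.0851
```

```bash
python3 - <<'E'
from h import *
s=get_state();print(s["t"],s["eef_pos"],s["ee_rot"],s["force"])
cv2.imwrite("pics/w6.png",grab_frame("wrist"))
E
```

```text
7.4 [0.57048975 0.20432119 0.16663804] [ 3.14069908e+00 -6.52611284e-04 -1.50664299e+00] [-0.14593499  0.72612046  0.41955351]
```

View pics/w6.png

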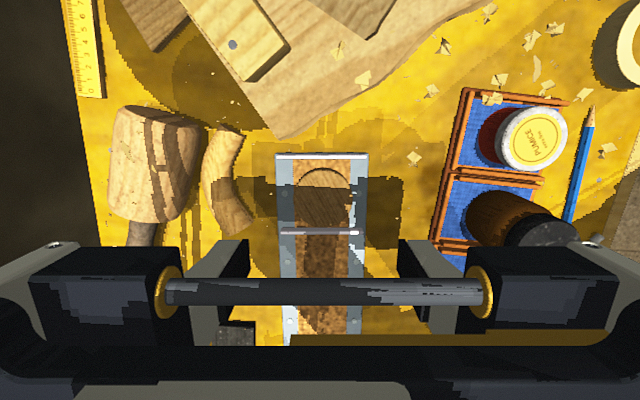

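```bash
python3 - <<'E'
from seg import *
im=cv2.imread("pics/w6.png");s=get_state()
s["eef_pos"]=np.array([0.57049,0.20432,0.16664]);s["ee_rot"]=np.array([3.1407,-.00065,-1.50664]);Tc=wT(s)
h=cv2.cvtColor(im,cv2.COLOR_BGR2HSV)
c,m=blobs(cv2.inRange(h,(20,0,215),(32,160,255)),(505,110,562,170))
(x,y),a,b=cv2.fitEllipse(cv2.convexHull(c));print(x,y,a,b)
print("tin",onz("wrist",(x,y),.056,Tc))
Ta=wT(pickle.load(open("s1.pkl","rb")))
print(two(ray("wrist",(x,y),Tc),ray("wrist",(378.3,63.5),Ta)))
# disc in bay: extents px
for p in [(294,205),(350,205)]: print(onz("wrist",p,.028,Tc).round(4))
print(onz("wrist",(322,168),.028,Tc))
cv2.imwrite("pics/w6z.png",cv2.resize(im[90:240,270:590],None,fx=2.5,fy=2.5,interpolation=cv2.INTER_CUBIC))
E
```

```text
535.7074584960938 138.87060546875 (56.35366439819336, 70.05648803710938) 44.853294372558594
tin [0.40357446 0.13644675 0.056     ]
(array([0.4042543 , 0.13695997, 0.05660829]), np.float64(0.0011739616947597869))
[0.5971 0.2136 0.028 ]
[0.5439 0.2102 0.028 ]
[0.57275285 0.17631148 0.028     ]
```

View pics/w6z.png

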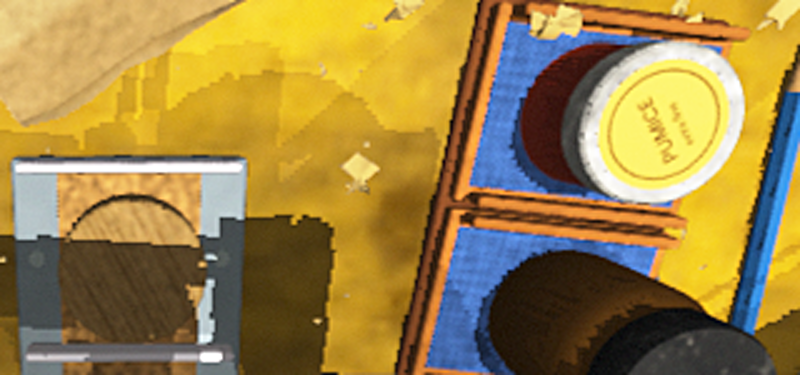

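The disc is centred in the right bay (about (0.571, 0.205)). The tin is confirmed at (0.404, 0.137) with its top at 0.0566. Moving to the tin.

{"op": "move_arm", "data": {
  "rows": [
    {"delta_pos": [-3, -1.2, 0], "delta_rot": [0, 0, -1.6], "hand": 8.76},
    {"delta_pos": [-4, -1.6, 0], "delta_rot": [0, 0, -2], "hand": 8.76},
    {"delta_pos": [-4, -1.6, 0], "delta_rot": [0, 0, -2], "hand": 8.76},
    {"delta_pos": [-3.7, -1.5, 0], "delta_rot": [0, 0, 0], "hand": 8.76},
    {"delta_pos": [-2, -0.9, 0], "delta_rot": [0, 0, 0], "hand": 8.76},
    {"delta_pos": [0, 0, -2], "delta_rot": [0, 0, 0], "hand": 8.76},
    {"delta_pos": [0, 0, -3], "delta_rot": [0, 0, 0], "hand": 8.76},
    {"delta_pos": [0, 0, -3], "delta_rot": [0, 0, 0], "hand": 8.76},
    {"delta_pos": [0, 0, -2], "delta_rot": [0, 0, 0], "hand": 8.76},
    {"delta_pos": [0, 0, -1.3], "delta_rot": [0, 0, 0], "hand": 8.76}
  ]
}}

```text
t: 8.45
eef_pos: [0.4032, 0.1361, 0.0512]
ee_rot: [3.141, -0.001, -1.605]
force: [0.1, 0.2, -0.1]
width: 0.0878
```

{"op": "move_arm", "data": {
  "rows": [
    {"delta_pos": [0, 0, 0], "delta_rot": [0, 0, 0], "hand": 8.76},
    {"delta_pos": [0, 0, 0], "delta_rot": [0, 0, 0], "hand": 8.76},
    {"delta_pos": [0, 0, 0], "delta_rot": [0, 0, 0], "hand": 4},
    {"delta_pos": [0, 0, 0], "delta_rot": [0, 0, 0], "hand": 4},
    {"delta_pos": [0, 0, 0], "delta_rot": [0, 0, 0], "hand": 4},
    {"delta_pos": [0, 0, 0], "delta_rot": [0, 0, 0], "hand": 4},
    {"delta_pos": [0, 0, 0], "delta_rot": [0, 0, 0], "hand": 4},
    {"delta_pos": [0, 0, 0], "delta_rot": [0, 0, 0], "hand": 4},
    {"delta_pos": [0, 0, 0], "delta_rot": [0, 0, 0], "hand": 4},
    {"delta_pos": [0, 0, 0], "delta_rot": [0, 0, 0], "hand": 4}
  ],
  "force": 20
}}

```text
t: 9.45
eef_pos: [0.4039, 0.1366, 0.0527]
ee_rot: [-3.141, 0.0, -1.604]
force: [-0.7, 0.2, 5.8]
width: 0.0515
```

```bash
python3 - <<'E'
from h import *
s=get_state();print(s["t"],s["eef_pos"],s["ee_rot"],s["force"],s["width"])
cv2.imwrite("pics/w7.png",grab_frame("wrist"))
E
```

```text
9.45 [0.40390319 0.1366485  0.05272877] [-3.14144607e+00  8.99088929e-05 -1.60435485e+00] [-0.68049482  0.24447062  5.76888571] 0.05152118202615154
```

View pics/w7.png

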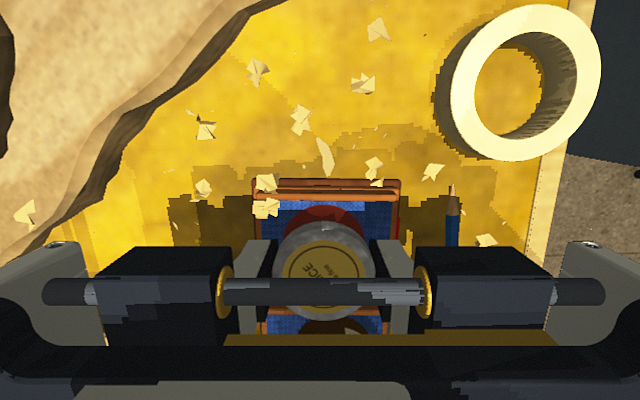

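Tin gripped (51.5 mm). I'll lift, then carry it to the left bay while turning the jaws across y, so the gripper body stays clear of the pole.

{"op": "move_arm", "data": {
  "rows": [
    {"delta_pos": [0, 0, 1], "delta_rot": [0, 0, 0], "hand": 4},
    {"delta_pos": [0, 0, 3], "delta_rot": [0, 0, 0], "hand": 4},
    {"delta_pos": [0, 0, 4], "delta_rot": [0, 0, 0], "hand": 4},
    {"delta_pos": [0, 0, 4], "delta_rot": [0, 0, -7], "hand": 4},
    {"delta_pos": [2, 2.4, 0], "delta_rot": [0, 0, -7], "hand": 4},
    {"delta_pos": [2, 2.8, 0], "delta_rot": [0, 0, -7], "hand": 4},
    {"delta_pos": [2, 2.8, 0], "delta_rot": [0, 0, -7], "hand": 4},
    {"delta_pos": [2, 2.8, 0], "delta_rot": [0, 0, -7], "hand": 4},
    {"delta_pos": [2, 2.8, 0], "delta_rot": [0, 0, -7], "hand": 4},
    {"delta_pos": [2, 2.8, 0], "delta_rot": [0, 0, -7], "hand": 4}
  ]
}}

```text
t: 10.5
eef_pos: [0.5243, 0.3015, 0.1728]
ee_rot: [3.142, -0.001, -2.465]
force: [1.0, -0.7, -0.9]
width: 0.0517
```

{"op": "move_arm", "data": {
  "rows": [
    {"delta_pos": [1.8, 2.5, 0], "delta_rot": [0, 0, -7], "hand": 4},
    {"delta_pos": [1.5, 2, 0], "delta_rot": [0, 0, -7], "hand": 4},
    {"delta_pos": [0.5, 1, 0], "delta_rot": [0, 0, -7], "hand": 4},
    {"delta_pos": [0, 0, 0], "delta_rot": [0, 0, -7], "hand": 4},
    {"delta_pos": [0, 0, 0], "delta_rot": [0, 0, -7], "hand": 4},
    {"delta_pos": [0, 0, -1], "delta_rot": [0, 0, -0.4], "hand": 4},
    {"delta_pos": [0, 0, -2], "delta_rot": [0, 0, 0], "hand": 4},
    {"delta_pos": [0, 0, -2], "delta_rot": [0, 0, 0], "hand": 4},
    {"delta_pos": [0, 0, -1], "delta_rot": [0, 0, 0], "hand": 4},
    {"delta_pos": [0, 0, 0], "delta_rot": [0, 0, 0], "hand": 4}
  ]
}}

```text
t: 11.5
eef_pos: [0.5609, 0.3546, 0.1106]
ee_rot: [-3.139, -0.003, -3.076]
force: [-1.0, -0.5, -0.9]
width: 0.0511
```

```bash
python3 - <<'E'
from h import *
s=get_state();print(s["t"],s["eef_pos"],s["ee_rot"],s["force"],s["width"],s["q"])
cv2.imwrite("pics/w8.png",grab_frame("wrist"))
im=grab_frame("top");cv2.imwrite("pics/t8.png",cv2.resize(im[60:300,140:400],None,fx=2.5,fy=2.5))
E
```

```text
11.5 [0.56091261 0.35463986 0.11059709] [-3.13923072e+00 -2.76592208e-03 -3.07586679e+00] [-1.01281426 -0.52789975 -0.9107259 ] 0.051091085175764175 [ 8.56831320e-01  4.51214645e-01 -1.79770445e-01 -3.78399126e-04
 -9.43435523e-01 -2.36167583e+00]
```

View pics/w8.png

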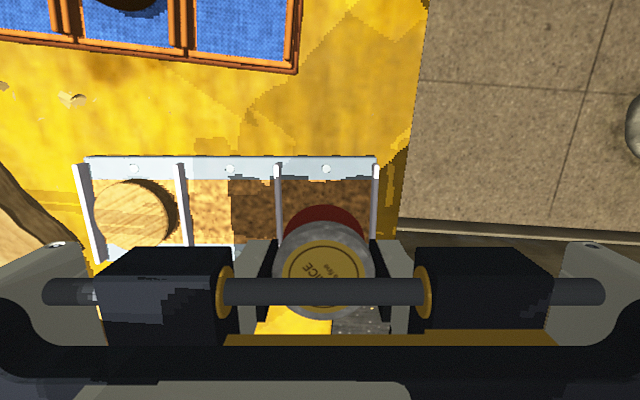

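View pics/t8.png

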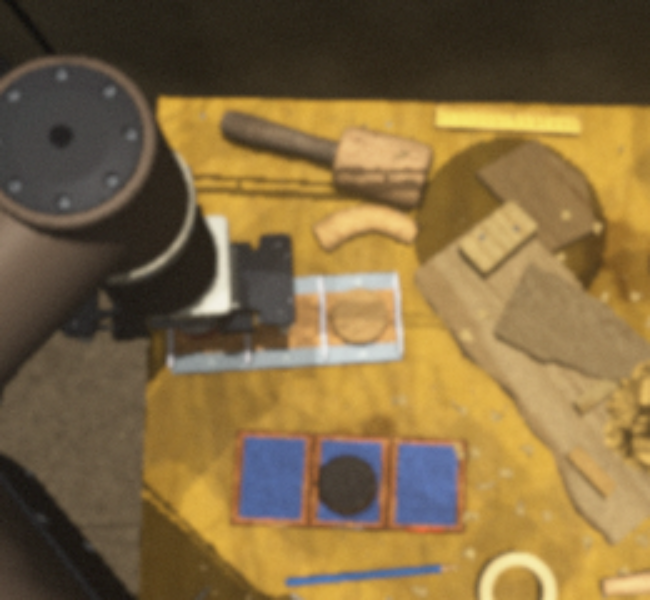

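The tin is held level over the left bay, but the arm's elbow is near the pole, so I'll look from the side before lowering.

```bash
python3 - <<'E'
from h import *
im=grab_frame("side");cv2.imwrite("pics/s8.png",im)
s=get_state();print(s["t"],s["eef_pos"],s["ee_rot"],s["joint_efforts"].round(2))
E
```

```text
11.65 [0.56228125 0.35588905 0.11343174] [ 3.14109376e+00  9.66258008e-04 -3.07646728e+00] [-3.000e-02 -6.048e+01  2.500e+01  5.970e+00 -1.000e-01  2.000e-02]
```

View pics/s8.png

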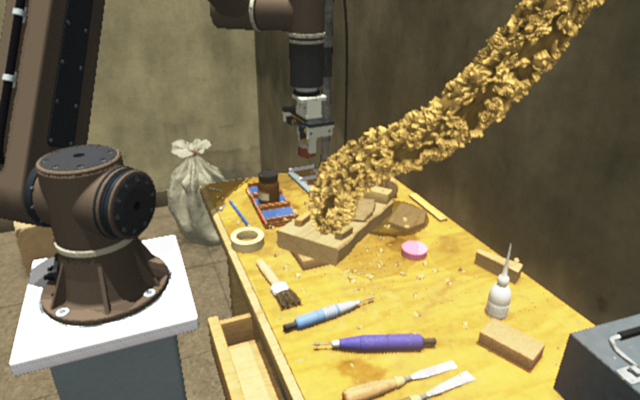

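No contact (joint 1 torque about 0), and the pole is behind the arm with room to spare. Lowering.

{"op": "move_arm", "data": {
  "rows": [
    {"delta_pos": [0, 0, -1.5], "delta_rot": [0, 0, 0], "hand": 4},
    {"delta_pos": [0, 0, -1.5], "delta_rot": [0, 0, 0], "hand": 4},
    {"delta_pos": [0, 0, -1.2], "delta_rot": [0, 0, 0], "hand": 4},
    {"delta_pos": [0, 0, -1], "delta_rot": [0, 0, 0], "hand": 4},
    {"delta_pos": [0, 0, -0.6], "delta_rot": [0, 0, 0], "hand": 4},
    {"delta_pos": [0, 0, -0.4], "delta_rot": [0, 0, 0], "hand": 4},
    {"delta_pos": [0, 0, -0.1], "delta_rot": [0, 0, 0], "hand": 4},
    {"delta_pos": [0, 0, 0], "delta_rot": [0, 0, 0], "hand": 4},
    {"delta_pos": [0, 0, 0], "delta_rot": [0, 0, 0], "hand": 4},
    {"delta_pos": [0, 0, 0], "delta_rot": [0, 0, 0], "hand": 4}
  ]
}}

```text
t: 12.65
eef_pos: [0.562, 0.3558, 0.0501]
ee_rot: [3.141, 0.001, -3.077]
force: [-0.0, 0.5, -0.6]
width: 0.0512
```

```bash
python3 - <<'E'
from h import *
s=get_state();print(s["t"],s["eef_pos"],s["ee_rot"],s["force"],s["width"])
cv2.imwrite("pics/w9.png",grab_frame("wrist"))
E
```

```text
12.65 [0.56203767 0.35581533 0.05008574] [ 3.14099830e+00  6.63067053e-04 -3.07738756e+00] [-0.04408293  0.51580842 -0.63430451] 0.05117708647450148
```

View pics/w9.png

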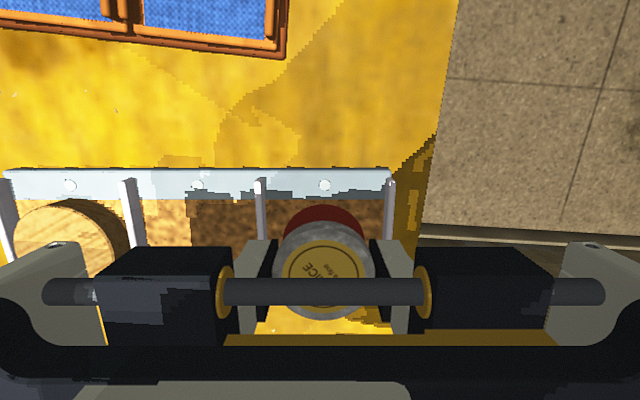

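{"op": "move_arm", "data": {
  "rows": [
    {"delta_pos": [0, 0, -0.1], "delta_rot": [0, 0, 0], "hand": 4},
    {"delta_pos": [0, 0, -0.05], "delta_rot": [0, 0, 0], "hand": 4},
    {"delta_pos": [0, 0, 0], "delta_rot": [0, 0, 0], "hand": 5.4},
    {"delta_pos": [0, 0, 0], "delta_rot": [0, 0, 0], "hand": 6},
    {"delta_pos": [0, 0, 0], "delta_rot": [0, 0, 0], "hand": 6.8},
    {"delta_pos": [0, 0, 0], "delta_rot": [0, 0, 0], "hand": 6.8},
    {"delta_pos": [0, 0, 0], "delta_rot": [0, 0, 0], "hand": 6.8},
    {"delta_pos": [0, 0, 1], "delta_rot": [0, 0, 0], "hand": 6.8},
    {"delta_pos": [0, 0, 3], "delta_rot": [0, 0, 0], "hand": 6.8},
    {"delta_pos": [0, 0, 4], "delta_rot": [0, 0, 0], "hand": 8.76}
  ]
}}

```text
t: 13.7
eef_pos: [0.561, 0.3547, 0.1276]
ee_rot: [-3.139, -0.003, -3.078]
force: [0.1, 0.0, 0.1]
width: 0.0719
```

```bash
python3 - <<'E'
from h import *
s=get_state();print(s["t"],s["eef_pos"],s["ee_rot"],s["force"],s["width"])
cv2.imwrite("pics/w10.png",grab_frame("wrist"))
E
```

```text
13.7 [0.56095116 0.35469308 0.1276079 ] [-3.13898595e+00 -2.91458344e-03 -3.07766630e+00] [0.05280829 0.01163857 0.11541408] 0.0718854570425872
```

View pics/w10.png

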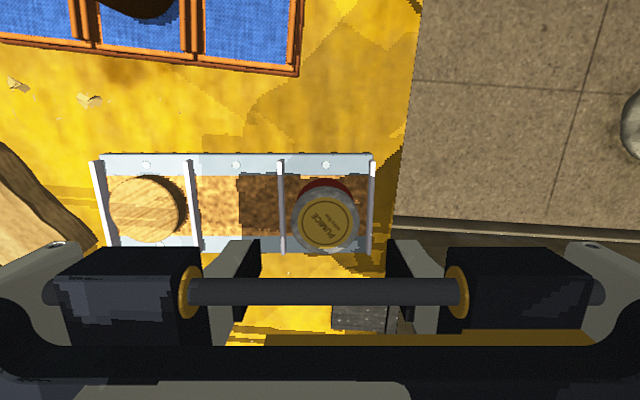

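Both are in place. Now the jar: I'll rise, turn back and move over it.

{"op": "move_arm", "data": {
  "rows": [
    {"delta_pos": [0, 0, 3.5], "delta_rot": [0, 0, 0], "hand": 8.76},
    {"delta_pos": [0, 0, 3.5], "delta_rot": [0, 0, 7], "hand": 8.76},
    {"delta_pos": [-2, -1.75, 0], "delta_rot": [0, 0, 7], "hand": 8.76},
    {"delta_pos": [-2, -1.75, 0], "delta_rot": [0, 0, 7], "hand": 8.76},
    {"delta_pos": [-2, -1.75, 0], "delta_rot": [0, 0, 7], "hand": 8.76},
    {"delta_pos": [-2, -1.75, 0], "delta_rot": [0, 0, 7], "hand": 8.76},
    {"delta_pos": [-2, -1.75, 0], "delta_rot": [0, 0, 7], "hand": 8.76},
    {"delta_pos": [-2, -1.75, 0], "delta_rot": [0, 0, 7], "hand": 8.76},
    {"delta_pos": [-2, -1.75, 0], "delta_rot": [0, 0, 7], "hand": 8.76},
    {"delta_pos": [-2, -1.75, 0], "delta_rot": [0, 0, 7], "hand": 8.76}
  ]
}}

```text
t: 14.75
eef_pos: [0.4012, 0.2149, 0.1987]
ee_rot: [-3.141, 0.001, -1.973]
force: [-0.6, -0.4, 0.6]
width: 0.088
```

```bash
python3 - <<'E'
from h import *
s=get_state();print(s["t"],s["eef_pos"],s["ee_rot"],s["force"],s["width"])
cv2.imwrite("pics/w11.png",grab_frame("wrist"))
im=grab_frame("top");cv2.imwrite("pics/t11.png",cv2.resize(im[160:285,195:340],None,fx=5,fy=4.8,interpolation=cv2.INTER_CUBIC)[:600])
E
```

```text
14.75 [0.40117682 0.21490446 0.19874411] [-3.14116407e+00  1.17814953e-03 -1.97287289e+00] [-0.55540311 -0.36501125  0.64396686] 0.08800395197285853
```

View pics/w11.png

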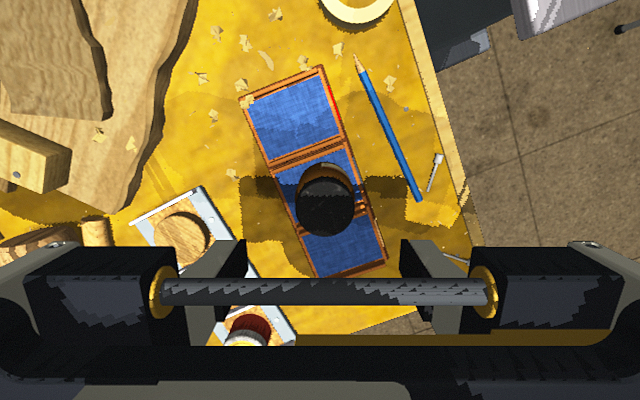

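View pics/t11.png

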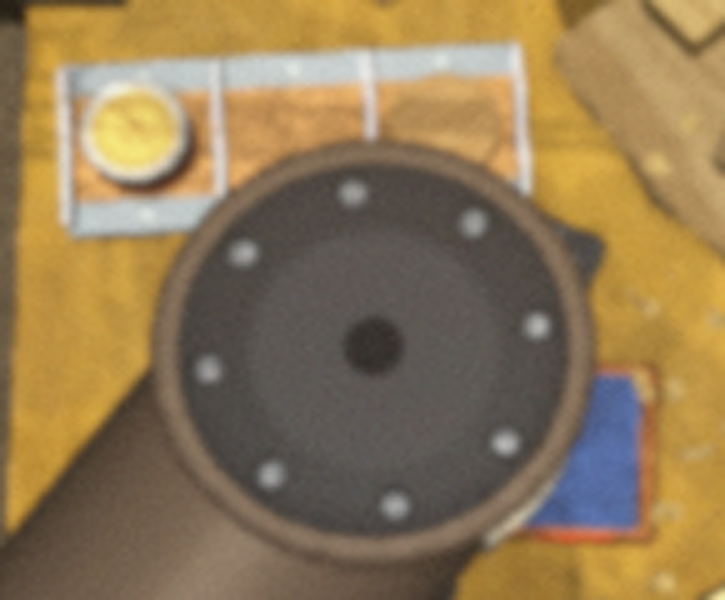

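The tin sits in the left bay (top view (133,132) zoomed) and the disc in the right. The jar cap is at (325,206) in the wrist view. Checking its position.

```bash
python3 - <<'E'
from seg import *
s=dict(eef_pos=np.array([0.40117682,0.21490446,0.19874411]),ee_rot=np.array([-3.14116407,1.17814953e-03,-1.97287289]))
Td=wT(s);Tb=wT(pickle.load(open("s2.pkl","rb")))
print(onz("wrist",(325,207),.096,Td)[:2],two(ray("wrist",(325,207),Td),ray("wrist",(323.5,55),Tb)))
t=lambda p:(195+p[0]/5-.4,160+p[1]/4.8-.4)
print("tin top", onz("top",t((133.5,131)),.052))
im=cv2.imread("pics/w11.png");cv2.imwrite("pics/w11z.png",cv2.resize(im[140:260,270:390],None,fx=4.5,fy=4.5,interpolation=cv2.INTER_CUBIC))
E
```

```text
[0.39852405 0.21366725] (array([0.39930543, 0.21491312, 0.09169099]), np.float64(0.0005286297512912805))
tin top [0.5609914  0.35473375 0.052     ]
```

View pics/w11z.png

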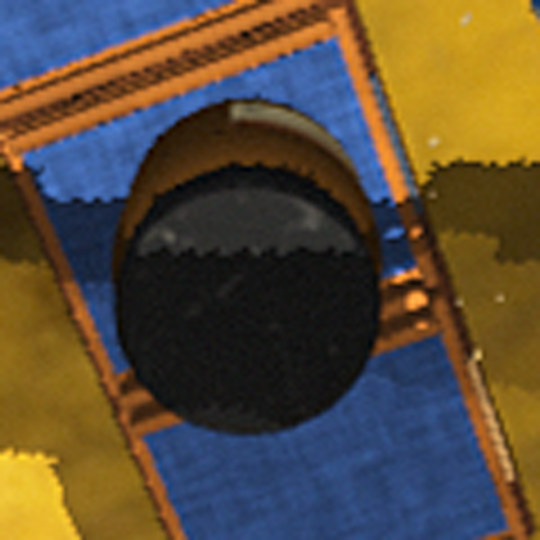

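{"op": "move_arm", "data": {
  "rows": [
    {"delta_pos": [-0.3, -0.15, 0], "delta_rot": [0, 0, 7.1], "hand": 8.76},
    {"delta_pos": [0, 0, -1], "delta_rot": [0, 0, 7.1], "hand": 8.76},
    {"delta_pos": [0, 0, -2], "delta_rot": [0, 0, 7.2], "hand": 8.76},
    {"delta_pos": [0, 0, -3], "delta_rot": [0, 0, 0], "hand": 8.76},
    {"delta_pos": [0, 0, -3], "delta_rot": [0, 0, 0], "hand": 8.76},
    {"delta_pos": [0, 0, -2], "delta_rot": [0, 0, 0], "hand": 8.76},
    {"delta_pos": [0, 0, -1.5], "delta_rot": [0, 0, 0], "hand": 8.76},
    {"delta_pos": [0, 0, -1], "delta_rot": [0, 0, 0], "hand": 8.76},
    {"delta_pos": [0, 0, -0.4], "delta_rot": [0, 0, 0], "hand": 8.76},
    {"delta_pos": [0, 0, 0], "delta_rot": [0, 0, 0], "hand": 8.76}
  ]
}}

```text
t: 15.85
eef_pos: [0.399, 0.2142, 0.0591]
ee_rot: [3.142, -0.0, -1.605]
force: [0.9, -0.7, 0.2]
width: 0.0879
```

{"op": "move_arm", "data": {
  "rows": [
    {"delta_pos": [0, 0, 0], "delta_rot": [0, 0, 0], "hand": 8.76},
    {"delta_pos": [0, 0, 0], "delta_rot": [0, 0, 0], "hand": 4},
    {"delta_pos": [0, 0, 0], "delta_rot": [0, 0, 0], "hand": 4},
    {"delta_pos": [0, 0, 0], "delta_rot": [0, 0, 0], "hand": 4},
    {"delta_pos": [0, 0, 0], "delta_rot": [0, 0, 0], "hand": 4},
    {"delta_pos": [0, 0, 0], "delta_rot": [0, 0, 0], "hand": 4},
    {"delta_pos": [0, 0, 0], "delta_rot": [0, 0, 0], "hand": 4},
    {"delta_pos": [0, 0, 0], "delta_rot": [0, 0, 0], "hand": 4},
    {"delta_pos": [0, 0, 0], "delta_rot": [0, 0, 0], "hand": 4},
    {"delta_pos": [0, 0, 0], "delta_rot": [0, 0, 0], "hand": 4}
  ],
  "force": 25
}}

```text
t: 16.85
eef_pos: [0.3992, 0.2144, 0.0593]
ee_rot: [-3.141, 0.0, -1.604]
force: [2.7, -0.1, 3.8]
width: 0.0547
```

```bash
python3 - <<'E'
from h import *
s=get_state();print(s["t"],s["eef_pos"],s["ee_rot"],s["force"],s["width"])
cv2.imwrite("pics/w12.png",grab_frame("wrist"))
E
```

```text
16.85 [0.39918133 0.21436672 0.05928587] [-3.14098662e+00  4.96827888e-04 -1.60422740e+00] [ 2.66073921 -0.11553849  3.81061835] 0.05474688883789527
```

View pics/w12.png

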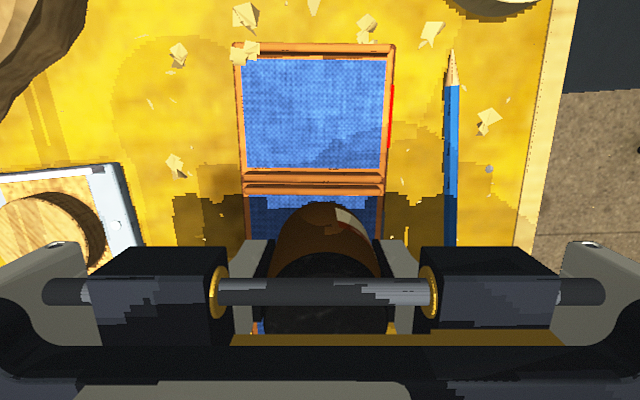

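Jar gripped (54.7 mm). Lifting and carrying it over the middle bay.

{"op": "move_arm", "data": {
  "rows": [
    {"delta_pos": [0, 0, 0.7], "delta_rot": [0, 0, 0], "hand": 4},
    {"delta_pos": [0, 0, 1.8], "delta_rot": [0, 0, 0], "hand": 4},
    {"delta_pos": [0, 0, 2.5], "delta_rot": [0, 0, 0], "hand": 4},
    {"delta_pos": [0, 0, 2.5], "delta_rot": [0, 0, 0], "hand": 4},
    {"delta_pos": [1.8, 0.7, 1.5], "delta_rot": [0, 0, 1.6], "hand": 4},
    {"delta_pos": [3, 1.2, 0], "delta_rot": [0, 0, 2], "hand": 4},
    {"delta_pos": [4, 1.55, 0], "delta_rot": [0, 0, 2], "hand": 4},
    {"delta_pos": [4, 1.55, 0], "delta_rot": [0, 0, 0], "hand": 4},
    {"delta_pos": [3, 1.15, 0], "delta_rot": [0, 0, 0], "hand": 4},
    {"delta_pos": [1, 0.4, 0], "delta_rot": [0, 0, 0], "hand": 4}
  ]
}}

```text
t: 17.9
eef_pos: [0.5684, 0.28, 0.1477]
ee_rot: [3.14, -0.001, -1.508]
force: [-0.6, -0.2, -2.7]
width: 0.0546
```

```bash
python3 - <<'E'
from h import *
cv2.imwrite("pics/s13.png",cv2.resize(grab_frame("side")[60:260,200:400],None,fx=3,fy=3))
s=get_state();print(s["t"],s["eef_pos"],s["ee_rot"],s["force"],s["width"])
cv2.imwrite("pics/w13.png",grab_frame("wrist"))
E
```

```text
17.95 [0.5684518  0.27999997 0.1474957 ] [ 3.13964806e+00 -1.31321153e-03 -1.50764392e+00] [ 3.24715818  1.51953434 -0.84204052] 0.05475554111492348
```

View pics/w13.png

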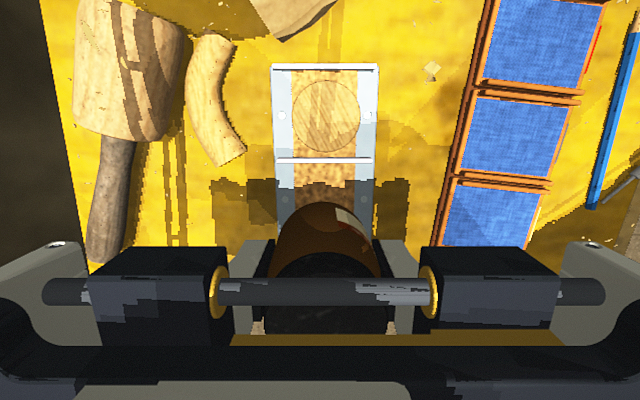

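View pics/s13.png

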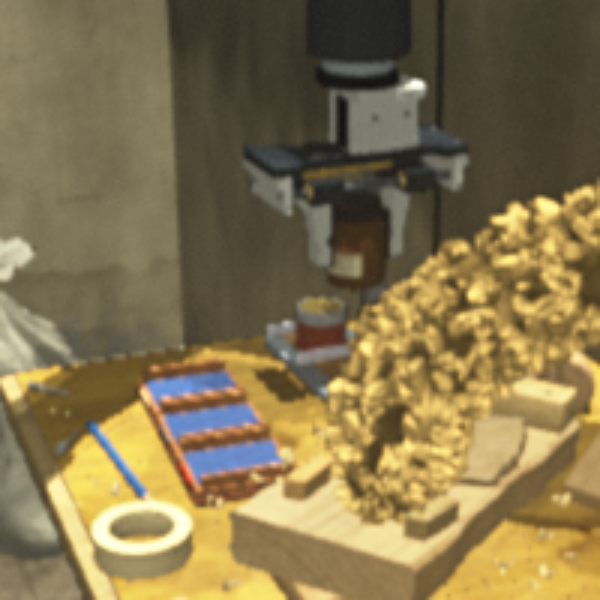

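{"op": "move_arm", "data": {
  "rows": [
    {"delta_pos": [0, 0, -1], "delta_rot": [0, 0, 0], "hand": 4},
    {"delta_pos": [0, 0, -2], "delta_rot": [0, 0, 0], "hand": 4},
    {"delta_pos": [0, 0, -2], "delta_rot": [0, 0, 0], "hand": 4},
    {"delta_pos": [0, 0, -1.7], "delta_rot": [0, 0, 0], "hand": 4},
    {"delta_pos": [0, 0, -1.2], "delta_rot": [0, 0, 0], "hand": 4},
    {"delta_pos": [0, 0, -0.8], "delta_rot": [0, 0, 0], "hand": 4},
    {"delta_pos": [0, 0, -0.4], "delta_rot": [0, 0, 0], "hand": 4},
    {"delta_pos": [0, 0, -0.1], "delta_rot": [0, 0, 0], "hand": 4},
    {"delta_pos": [0, 0, 0], "delta_rot": [0, 0, 0], "hand": 4},
    {"delta_pos": [0, 0, 0], "delta_rot": [0, 0, 0], "hand": 4}
  ]
}}

```text
t: 19.0
eef_pos: [0.5672, 0.2798, 0.0577]
ee_rot: [-3.141, 0.001, -1.507]
force: [0.3, -0.3, -2.4]
width: 0.0548
```

```bash
python3 - <<'E'
from h import *
s=get_state();print(s["t"],s["eef_pos"],s["ee_rot"],s["force"],s["width"])
E
```

```text
19.0 [0.56715811 0.27982932 0.05774491] [-3.14071083e+00  6.40985365e-04 -1.50668425e+00] [ 0.26605759 -0.34183906 -2.42553416] 0.05483636946356614
```

{"op": "move_arm", "data": {
  "rows": [
    {"delta_pos": [0, 0, -0.1], "delta_rot": [0, 0, 0], "hand": 4},
    {"delta_pos": [0, 0, -0.1], "delta_rot": [0, 0, 0], "hand": 4},
    {"delta_pos": [0, 0, 0], "delta_rot": [0, 0, 0], "hand": 4},
    {"delta_pos": [0, 0, 0], "delta_rot": [0, 0, 0], "hand": 4},
    {"delta_pos": [0, 0, 0], "delta_rot": [0, 0, 0], "hand": 4},
    {"delta_pos": [0, 0, 0], "delta_rot": [0, 0, 0], "hand": 4},
    {"delta_pos": [0, 0, 0], "delta_rot": [0, 0, 0], "hand": 4},
    {"delta_pos": [0, 0, 0], "delta_rot": [0, 0, 0], "hand": 4},
    {"delta_pos": [0, 0, 0], "delta_rot": [0, 0, 0], "hand": 4},
    {"delta_pos": [0, 0, 0], "delta_rot": [0, 0, 0], "hand": 4}
  ]
}}

```text
t: 20.0
eef_pos: [0.567, 0.2797, 0.0554]
ee_rot: [-3.141, 0.0, -1.507]
force: [-0.1, 0.2, 3.5]
width: 0.0552
```

The force went from -2.4 to +3.5 N, so the jar rests on the floor. Releasing.

{"op": "move_arm", "data": {
  "rows": [
    {"delta_pos": [0, 0, 0], "delta_rot": [0, 0, 0], "hand": 5.7},
    {"delta_pos": [0, 0, 0], "delta_rot": [0, 0, 0], "hand": 6.2},
    {"delta_pos": [0, 0, 0], "delta_rot": [0, 0, 0], "hand": 7.2},
    {"delta_pos": [0, 0, 0], "delta_rot": [0, 0, 0], "hand": 8},
    {"delta_pos": [0, 0, 0], "delta_rot": [0, 0, 0], "hand": 8},
    {"delta_pos": [0, 0, 0], "delta_rot": [0, 0, 0], "hand": 8},
    {"delta_pos": [0, 0, 1], "delta_rot": [0, 0, 0], "hand": 8},
    {"delta_pos": [0, 0, 3], "delta_rot": [0, 0, 0], "hand": 8},
    {"delta_pos": [0, 0, 4], "delta_rot": [0, 0, 0], "hand": 8},
    {"delta_pos": [0, 0, 4], "delta_rot": [0, 0, 0], "hand": 8}
  ]
}}

```text
t: 21.0
eef_pos: [0.5666, 0.2793, 0.1769]
ee_rot: [3.141, -0.001, -1.507]
force: [1.1, 1.1, -0.2]
width: 0.08
```

{"op": "move_arm", "data": {
  "rows": [
    {"delta_pos": [-1, 1, 2], "delta_rot": [0, 0, 0], "hand": 8},
    {"delta_pos": [-2, 2, 1], "delta_rot": [0, 0, 0], "hand": 8},
    {"delta_pos": [-2, 2, 1], "delta_rot": [0, 0, 0], "hand": 8},
    {"delta_pos": [-2, 2, 0], "delta_rot": [0, 0, 0], "hand": 8},
    {"delta_pos": [-2, 2, 0], "delta_rot": [0, 0, 0], "hand": 8},
    {"delta_pos": [-2, 1, 0], "delta_rot": [0, 0, 0], "hand": 8},
    {"delta_pos": [-2, 1, 0], "delta_rot": [0, 0, 0], "hand": 8},
    {"delta_pos": [-1, 1, 0], "delta_rot": [0, 0, 0], "hand": 8},
    {"delta_pos": [0, 0, 0], "delta_rot": [0, 0, 0], "hand": 8},
    {"delta_pos": [0, 0, 0], "delta_rot": [0, 0, 0], "hand": 8}
  ]
}}

```text
t: 22.0
eef_pos: [0.427, 0.3998, 0.2155]
ee_rot: [-3.141, 0.0, -1.506]
force: [0.3, 0.0, 0.2]
width: 0.0799
```

```bash
python3 - <<'E'
from h import *
import pickle
s=get_state();print(s["t"],s["eef_pos"],s["ee_rot"],s["force"],s["width"])
im=grab_frame("wrist");cv2.imwrite("pics/w14.png",im);pickle.dump(s,open("s14.pkl","wb"))
im=grab_frame("top");cv2.imwrite("pics/t14.png",cv2.resize(im[160:285,195:340],None,fx=5,fy=4.8,interpolation=cv2.INTER_CUBIC)[:600])
E
```

```text
22.0 [0.42700857 0.3998406  0.21548337] [-3.14117475e+00  3.15741286e-04 -1.50594091e+00] [0.29364611 0.01303089 0.24310323] 0.07992232118587239
```

View pics/w14.png

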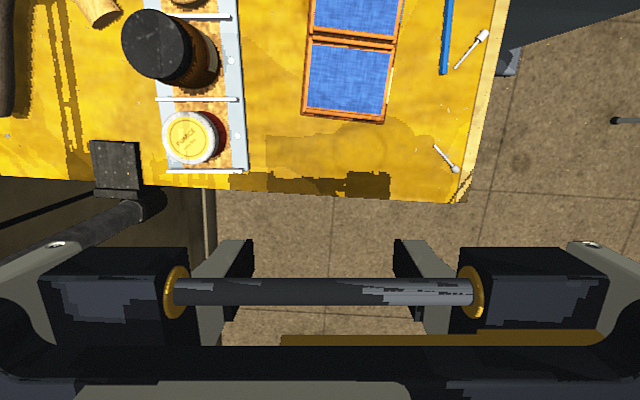

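View pics/t14.png

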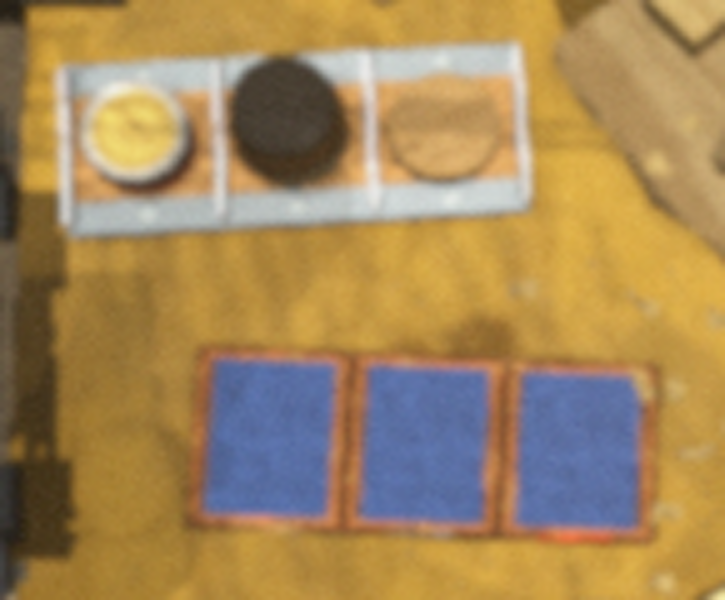

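```bash
python3 - <<'E'
from seg import *
Te=wT(pickle.load(open("s14.pkl","rb")));W=cv2.imread("pics/w14.png")
t=lambda p:(195+p[0]/5-.4,160+p[1]/4.8-.4)
print("top: tin",onz("top",t((133.5,131)),.052).round(4),"disc",onz("top",t((443,128)),.028).round(4))
s1b,s1f,s2b,s2f,s3b,s3f=[onz("top",t(p),.01)[:2] for p in [(444,61),(451,198),(294,70),(302,205),(143,77),(148,213)]]
print("top bays R M L",(s1b+s1f)/2,(s2b+s2f)/2,(s3b+s3f)/2)
h=cv2.cvtColor(W,cv2.COLOR_BGR2HSV)
c,m=blobs(cv2.inRange(h,(0,0,0),(180,110,80)),(115,5,195,82));e=cv2.fitEllipse(cv2.convexHull(c));print("cap",e)
c,m=blobs(cv2.inRange(h,(22,20,225),(32,150,255)),(165,114,222,160));e2=cv2.fitEllipse(cv2.convexHull(c));print("tin",e2)
print("tin",onz("wrist",e2[0],.052,Te).round(4))
cv2.imwrite("pics/w14z.png",cv2.resize(W[0:185,110:260],None,fx=3.2,fy=3.2,interpolation=cv2.INTER_CUBIC))
E
```

```text
top: tin [0.561  0.3547 0.052 ] disc [0.5685 0.2053 0.028 ]
top bays R M L [0.57158856 0.2032366 ] [0.566712   0.27888948] [0.56215375 0.35527295]
cap ((156.30809020996094, 45.0284538269043), (63.35567092895508, 79.0292739868164), 135.5745086669922)
tin ((187.30348205566406, 137.5168914794922), (40.7729606628418, 46.33866500854492), 138.73558044433594)
tin [0.5617 0.3553 0.052 ]
```

View pics/w14z.png

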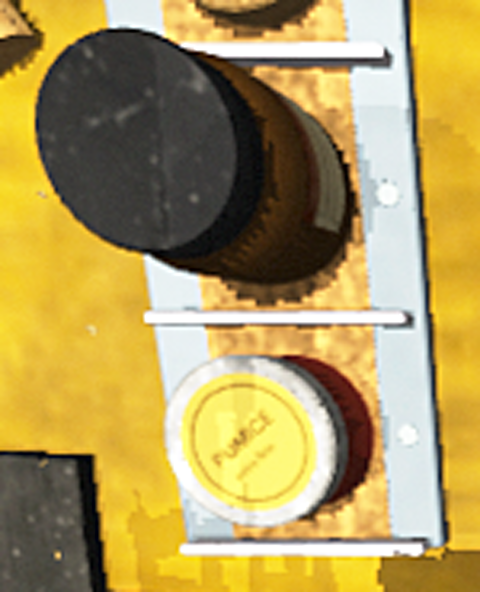

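```bash
python3 - <<'E'
from seg import *
Te=wT(pickle.load(open("s14.pkl","rb")))
p=(110+136.5/3.2-.35,138.5/3.2-.35)
print("jar",onz("wrist",p,.092,Te).round(4))
s=dict(eef_pos=np.array([.56845,.28,.1475]),ee_rot=np.array([3.13965,-.0013,-1.50764]));Tf=wT(s)
print("disc w13",onz("wrist",(326,117),.028,Tf).round(4),[onz("wrist",q,.01,Tf).round(4) for q in [(282,115),(366,116)]])
print(get_state()["force"]); job_done()
E
```

```text
jar [0.5665 0.2803 0.092 ]
disc w13 [0.5701 0.2063 0.028 ] [array([0.6081, 0.2074, 0.01  ]), array([0.5352, 0.2036, 0.01  ])]
[ 0.91447401 -0.17540296 -0.79660173]
the job is handed in; nothing more can be done
```

I moved all three goods into the grey rack in reverse order and handed the job in at about 22 s of the 77 s allowed. The wooden disc (left end of the row) is in the right bay, the stain jar is in the middle bay, and the red tin is in the left bay.

My last checks, from the wrist and top cameras, compared each item with its bay centre:

| Item | Measured (x, y) | Bay centre (x, y) |
|---|---|---|
| Jar | (0.5665, 0.2803) | (0.567, 0.280) |
| Tin | (0.5617, 0.3553) | (0.562, 0.356) |
| Disc | (0.570, 0.206) | (0.5716, 0.2045) |

- **Result:** all three look upright and flat. The cradles are empty, the gripper was clear of everything at the end, and the pink look-alike was not touched.
- **Disagreements:** the top camera read bay positions 1–2 mm lower in y than the wrist camera. It also put the disc 3 mm nearer the robot than its bay centre in x, against about 1.5 mm from the wrist camera. The jar-top height I measured before the pick came out at 92–93 mm, against 96 mm in the text.
- **Failed check:** my first automatic outlines of the goods took in background. I discarded them and measured again from zoomed pictures.

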